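# Edge a fixture plate out of its rack bay and lay it on the granite block

## Task

The bare aluminium plate lies too snugly in its rack bay to be gripped, so slide it forward along the bay, over the white front lip, until it overhangs enough to pinch by its two long sides without letting it fall. Then pinch the overhanging end, carry the plate to the black granite block and set it down flat on top, centred and crosswise, so that both its ends stick out evenly over the block's two long sides. Keep hold of it until it is right down, and leave the steel jaws in the other bays where they are.

Things in the scene. Friction and masses are not known exactly. Their poses are not given: they have to be found in the camera images.
- plate: Flat bare-aluminium fixture plate, 140 long (its x) x 56 wide (its y) x 8 mm thick, six dark hole marks on top, about 0.17 kg. Origin: centre of its underside, z up. It lies in one of the rack's bays, length along the bay, front end 5 to 20 mm behind the lip. Once its centre passes the lip (70 mm overhang) it tips off.
- rack: Low grey rack fixed to the bench: 3 open-topped bays, white-edged front lip facing the robot. Origin on the bench under the lip's middle; x runs into the bays. Flat bay floors 50 mm above the bench, from the lip (x=0) to a back wall at x=240; bay centres y=-76, 0, 76; bays 64 wide inside. Side walls (12 thick) rise 14 above the floor and end flush with the lip, back wall rises 30. Clear in front.
- block: Black granite inspection block fixed to the bench, 64 mm (its x) by 120 mm (its y, the long sides), flat top 50 mm above the bench. Origin: on the bench (z = 0) under its centre. The plate belongs on top with its length along the block's x, so that each end sticks out 38 mm.
- jaw_a: Stepped steel chuck jaw, 90 x 40 mm, 36 mm high, lying in a rack bay, 0.7 kg; leave it alone. Origin: centre of its underside.
- jaw_b: A second jaw like jaw_a, in the remaining bay; leave it alone. Origin: centre of its underside.
Mind the look-alikes: they are no part of the job. What is shaped like the plate but pink or red is not meant. Leave any purple look-alike of the block alone.

How it is judged (in metres and radians):
On the way:
1. the plate lies flat on its bay floor and overhangs the front lip by more than 25 mm (x of plate in the frame of rack between 0 and 0.045 m and height (world z) of plate between 0.046 and 0.055 m and angle between plate's own z axis and vertical below 0.08 rad), for 0.2 s.
At the end, for the whole second after the job is handed in: The plate lies at rest flat on the granite block (within 0.06 rad), its centre within 22 mm of the block's centre seen from above and its length along the block's x within 0.26 rad (15 degrees) (horizontal distance between plate and block below 0.022 m and angle between the x axis of plate and the x axis of block, either way round below 0.26 rad and height (world z) of plate between 0.046 and 0.055 m and angle between plate's own z axis and vertical below 0.06 rad and linear speed of plate below 0.02 m/s); the robot touches nothing.
It fails at once if the plate falls below the rack and block tops (height (world z) of plate below 0.03 m).
It fails at once if the plate is let go more than 25 mm above the block or rack floor (height (world z) of plate above 0.075 m and contact force between plate and the fingers below 0.05 N).
It fails at once if a jaw in the other bays is shifted by more than 20 mm (distance of any of jaw_a, jaw_b from where it was at the start of the episode above 0.02 m).
It also fails if it takes over 56 s, if anything falls off the work surface, if the arm or the gripper's body presses on something with over 40 N, if the wrist force passes 120 N, or if a joint passes its speed limit or range.

## Robot

A 6-joint arm with a two-finger parallel gripper is mounted at the origin on the work surface. World frame = base frame: x ahead of the robot, y to its left, z up, the work surface at z = 0. Lengths are in mm, angles in degrees, forces in N, time in s.
With the tool pointing down it reaches from about 350 to 850 mm from the base axis. Payload 8.1 kg.
Tool frame: the origin (TCP) lies at the very end of the fingers, on their centre line; the grasp point (between the pads) lies 19 mm behind it (tcp_to_grasp is the distance from the TCP to the grasp point, in mm); z points along the fingers, x is the direction in which the jaws open and shut, and the axes are right-handed (so a half turn about z gives the same grasp; the last joint's range is limited). The gripper opens to 85 mm and grips with 20 to 120 N. Pads are 22 mm wide; open, the fingers measure 114 mm over their backs; the gripper's body (76 mm by 85 mm) begins 54 mm behind the grasp point. The pads swing forward as they close: fully open they stand 13 mm farther back than shut.
Start: joints at [72.456, 7.471, 85.268, -0, 87.261, -4.893], TCP at [131.384, 585.443, 231.292] pointing down, gripper open.
Joint ranges: [-169.43, 169.43], [-51.17, 129.36], [1.28, 143.12], [-76.62, 256.62], [0, 156.53], [-152.29, 152.29]. Speed limits (degrees/s): [136.94, 136.94, 159.86, 180, 180, 180].

## Interface

Orientations are given as [roll, pitch, yaw] about the fixed x, y, z axes, in that order (R = Rz(yaw) Ry(pitch) Rx(roll)).
In Python, from bench import * gives the robot as it stands. The module is installed in compiled form; this text tells all that it offers.
- The arm moves only by the tool apply_moves, never from a script. Its argument "targets" is text: rows parted by semicolons, each of 7 numbers parted by spaces: the turn, a rotation vector about the tool's x, y, z in rad, then the shift along the tool's x, y, z in cm, then the finger opening in cm, from 0 to 8.54. A call has exactly 5 rows; each row is the pose to reach, as a shift and turn from the pose commanded when the call began, along the tool's axes at that moment; what a row does not reach only later rows make up. A row lasts 1/10 s, in which the tool goes at most 50 mm and 8.59 degrees, less where a joint would pass 70% of its speed; a pose out of reach is approached as far as the arm can. A call with a gripper value outside its range is refused whole. The fingers move at their own pace and stop on an object; "force" is the grip in N (left out, the last holds). Time passes only in rows, so rows that repeat a pose let the fingers close, or fill a call up. It gives the time, the measured TCP pose, the force and the opening at its end, in the units of the state.
- sense(): the state, without advancing time (a new reading comes with each control period).
- snapshot(name): name is "scene" or "top"; returns the picture (420x560x3 uint8, red, green, blue); there is no depth.
- camera_model(name): a dict with "fx", "fy", "cx", "cy" (pixels), "k1" (the pictures are not rectified: a ray, as slopes to the right and down, at radius r is drawn at 1 + k1 r^2 times it, then the intrinsics apply), "position" and "attitude" of the camera in the world. Camera axes: x right, y up, looking along -z (the intrinsics and any distortion apply to the point x, -y, -z); pixel columns grow to the right and rows downward; lengths in mm; the calibration is good to about 2 mm. A picture is of the moment at which its call begins. camera_model takes no time and is no camera call.
- hand_in(): hands the job in, once; it reports no verdict.
Trained networks look in the newest picture that a camera, given by its name, has taken for a name from the list of things; names that differ only in an ending like _2 or _b are one class to them, and where a whole thing is asked for, a point or a joint stands for the part that bears it (a point fixed in the world has none). Each returns a list of dicts, best first, with "confidence" (0 to 1); they miss things now and then, are a little off and sometimes report something else, mostly with a low value. They report only what shows in the picture. A call takes as long as a camera call. They do not tell look-alikes from the thing itself.
- recognise(camera, query): "at" ([row, column] in pixels, amid what is visible of it).
- place_of(camera, query): "at" ([row, column] in pixels: a listed point, or the origin of a listed thing).
The state is a dict: "time": time; "joint_pos": joint angles; "qd": joint speeds; "joint_efforts": joint torques, N m; "tool_pos": TCP position; "tcp_rot": TCP orientation; "ft_force": force on the tool from outside, world axes, zero at the start; "wrist_torque": the same for the moment, N m; "finger_gap": finger opening in mm.
Only numpy, scipy, OpenCV 4.12 (cv2) and the standard library are available. Lean on these libraries where they do the work, as an engineer would, in place of code of your own. Each camera call takes 0.05 s, during which the arm holds its last target. There are 200 camera calls.

## Working session

There is one attempt and no reset: what is moved stays moved. The work goes in short steps, Python scripts to look and compute and a tool call to move; the robot and the scene stay as the last step left them, time stands still between calls to the robot, and variables do not carry over. Pictures are saved under pics/ and viewed, about 8 in all and at most 12, crops included, and the job is handed in when it is done.

Besides the shell and the picture viewer there is one more tool, called in YAML: its name, and indented under it one key for each argument. apply_moves: Moves the arm, as the interface text tells. Its arguments: {"type":"object","properties":{"targets":{"type":"string"},"force":{"type":"number"}},"required":["targets"]}

```bash
mkdir -p pics; python3 - <<'E'
from bench import *
import cv2
for n in ("scene","top"):
    im=snapshot(n); cv2.imwrite(f"pics/{n}0.png",im[:,:,::-1]); print(n,camera_model(n))
    for q in ("plate","rack","block","jaw_a"):
        print(q,[(r['at'],round(r['confidence'],2)) for r in place_of(n,q)])
s=sense();print(s)
E
```

```text
scene {'fx': 446.66343903136845, 'fy': 446.66343903136845, 'cx': 280.34562984463713, 'cy': 209.1107362741436, 'k1': -0.029202145210538093, 'position': array([938.56330314, 565.53107362, 760.58216063]), 'attitude': array([ 50.20219481,  -1.11553708, 145.9501175 ])}
plate [([281.0, 397.6], 0.9), ([331.2, 346.5], 0.66), ([232.4, 319.9], 0.63)]
rack [([302.3, 347.1], 0.92)]
block [([160.8, 210.2], 0.88), ([168.4, 286.6], 0.79), ([192.1, 228.6], 0.67)]
jaw_a [([280.5, 297.5], 0.94), ([307.2, 317.0], 0.66)]
top {'fx': 535.6769054472071, 'fy': 535.6769054472071, 'cx': 273.53416197421893, 'cy': 218.0603818097831, 'k1': -0.1998087648506156, 'position': array([ 248.53618327, -134.84052003, 1484.06731271]), 'attitude': array([  7.92323891,   1.57341992, -90.78141054])}
plate [([185.0, 155.0], 0.94), ([262.3, 184.6], 0.9), ([248.7, 255.8], 0.78)]
rack [([217.7, 187.3], 0.6)]
block [([272.5, 356.2], 0.7), ([214.6, 417.0], 0.68), ([203.7, 350.7], 0.57)]
jaw_a [([185.8, 184.5], 0.95), ([185.0, 207.6], 0.6)]
{'time': 0.5, 'joint_pos': array([ 7.24566440e+01,  7.47007823e+00,  8.52717719e+01,  6.51585965e-04,
        8.72605422e+01, -4.89254446e+00]), 'qd': array([ 0.05286534, -0.04328444,  0.13400148,  0.03617389,  0.05897219,
        0.01787775]), 'joint_efforts': array([-5.72378995e-04, -5.68720222e+01, -5.00358725e+01, -2.27337050e-04,
        3.06482129e-03, -1.94490764e-05]), 'tool_pos': array([131.36788088, 585.42120933, 231.26545779]), 'tcp_rot': array([-1.79999147e+02,  2.32813828e-03,  7.73491573e+01]), 'ft_force': array([-0.21255678, -0.95376383, -0.35344452]), 'wrist_torque': array([ 0.02345649, -0.03005718, -0.03204012]), 'finger_gap': 85.59318480800357}
```

View pics/scene0.png

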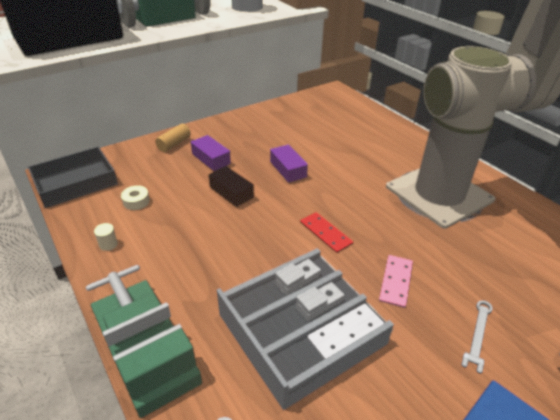

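View pics/top0.png

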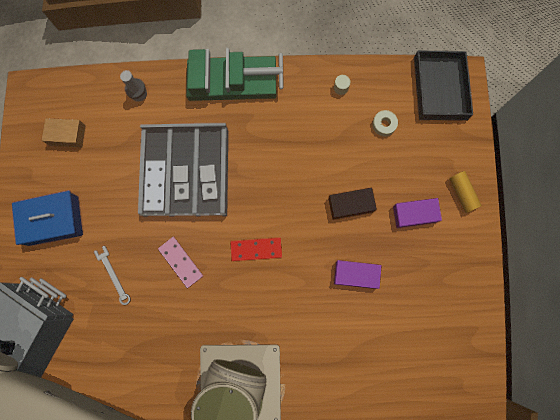

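The top picture shows three plate-shaped things: white-grey (185,155) in the rack's left bay, pink (262,185) and red (249,256) on the bench. The first fits, being bare aluminium and in a bay. There are three block-like things: black (203,351), purple (212,417) and purple (274,357). The black one is meant. Jaws are at (185,181) and (183,208). In the scene picture the plate is at (331,346) and the block at (185,231). I'll confirm with one enlarged crop.

```bash
cat > h.py <<'E'
import numpy as np, cv2
from scipy.spatial.transform import Rotation as R
from bench import *
def ray(n,rc):
    c=camera_model(n); r,cc=rc
    d=np.array([(cc-c['cx'])/c['fx'],(r-c['cy'])/c['fy']]); u=d.copy()
    for _ in range(20): u=d/(1+c['k1']*(u@u))
    return c['position'],R.from_euler('xyz',c['attitude'],degrees=True).apply([u[0],-u[1],-1])
def onz(n,rc,z):
    p,v=ray(n,rc); return p+v*(z-p[2])/v[2]
def proj(n,P):
    c=camera_model(n); q=R.from_euler('xyz',c['attitude'],degrees=True).inv().apply(np.array(P)-c['position'])
    u=np.array([q[0],-q[1]])/-q[2]; u=u*(1+c['k1']*(u@u)); return np.array([u[1]*c['fy']+c['cy'],u[0]*c['fx']+c['cx']])
E
python3 - <<'E'
from h import *
im=cv2.imread("pics/top0.png")
a=cv2.resize(im[115:225,130:240],(400,400),interpolation=cv2.INTER_CUBIC)
b=cv2.resize(im[150:260,310:420],(400,400),interpolation=cv2.INTER_CUBIC)
s=cv2.resize(cv2.imread("pics/scene0.png")[240:400,210:395],(462,400)) 
cv2.imwrite("pics/crop1.png",np.hstack([a,b]))
# colour segmentation
for n in("top","scene"):
    im=cv2.imread(f"pics/{n}0.png"); hsv=cv2.cvtColor(im,cv2.COLOR_BGR2HSV)
    for nm,m,z in(("plate",(hsv[...,1]<40)&(hsv[...,2]>170),58),("block",hsv[...,2]<70,50)):
        m=m.astype(np.uint8); m=cv2.morphologyEx(m,cv2.MORPH_CLOSE,np.ones((5,5)))
        k,l,st,ce=cv2.connectedComponentsWithStats(m)
        for i in range(1,k):
            if 250<st[i,4]<6000:
                cn=cv2.findContours((l==i).astype(np.uint8),0,2)[0][0]
                bx=cv2.boxPoints(cv2.minAreaRect(cn))
                print(n,nm,st[i],[onz(n,(p[1],p[0]),z)[:2].round().tolist() for p in bx])
E
```

```text
top plate [375 111  23  22 324] [[745.0, -386.0], [745.0, -449.0], [683.0, -445.0], [683.0, -383.0]]
top plate [144 161  21  49 930] [[479.0, 258.0], [616.0, 257.0], [613.0, 202.0], [476.0, 204.0]]
top block [   0    0  201   31 3881] [[1188.0, 792.0], [1114.0, 114.0], [1012.0, 111.0], [1073.0, 770.0]]
top block [513   0  37  23 269] [[1121.0, -854.0], [1134.0, -985.0], [1052.0, -967.0], [1042.0, -840.0]]
top block [ 414   51   59   70 1680] [[932.0, -511.0], [949.0, -678.0], [723.0, -671.0], [709.0, -510.0]]
top block [ 186   60   91   41 1097] [[914.0, 153.0], [911.0, -110.0], [791.0, -112.0], [791.0, 146.0]]
top block [123  76  24  25 307] [[847.0, 349.0], [886.0, 312.0], [823.0, 252.0], [785.0, 288.0]]
top block [ 491  110   69  310 3526] [[751.0, -728.0], [764.0, -910.0], [-137.0, -905.0], [-126.0, -728.0]]
top block [142 126  84  38 470] [[720.0, 272.0], [711.0, 34.0], [605.0, 34.0], [611.0, 269.0]]
top block [ 328  188   48   32 1091] [[509.0, -245.0], [529.0, -368.0], [463.0, -377.0], [443.0, -255.0]]
top block [ 18 192  65  54 501] [[386.0, 636.0], [538.0, 475.0], [459.0, 39
[... 1394 characters left out ...]
0, -1239.0], [-1957.0, -970.0], [-1275.0, -541.0], [-875.0, -764.0]]
scene block [537   0  23  58 478] [[-1102.0, -394.0], [-2136.0, -928.0], [-2144.0, -848.0], [-1119.0, -343.0]]
scene block [512 104  48  30 298] [[-531.0, -141.0], [-622.0, -181.0], [-612.0, 7.0], [-528.0, 37.0]]
scene block [  30  148   87   59 2175] [[934.0, -663.0], [721.0, -682.0], [754.0, -456.0], [941.0, -455.0]]
scene block [ 210  165   43   41 1052] [[556.0, -336.0], [474.0, -402.0], [454.0, -233.0], [531.0, -181.0]]
scene block [ 127  352   68   47 1114] [[928.0, 108.0], [808.0, 109.0], [810.0, 144.0], [926.0, 141.0]]
scene block [137 376  64  41 604] [[928.0, 159.0], [817.0, 157.0], [817.0, 175.0], [927.0, 176.0]]
```

View pics/crop1.png

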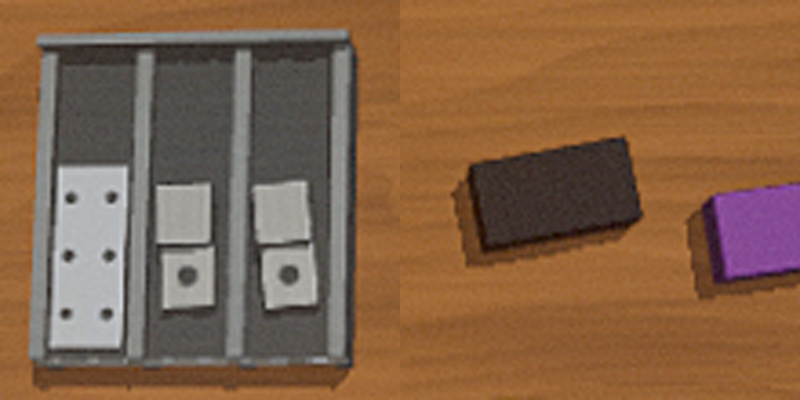

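The crop confirms the bare plate with six holes in the left bay, about (49–127, 165–348) in the crop, and the black block, clearly distinct from the purple one. Next I'll fit box silhouettes in both views.

```bash
cat > fit.py <<'E'
from h import *
from scipy.optimize import minimize
S=4
def box(x0,x1,y0,y1,z0,z1): return np.array([[x,y,z] for x in(x0,x1) for y in(y0,y1) for z in(z0,z1)],float)
def sil(n,boxes,p,sh=(420,560)):
    m=np.zeros((sh[0]*S,sh[1]*S),np.uint8); Rz=R.from_euler('z',p[2],degrees=True)
    for b in boxes:
        q=Rz.apply(b)+[p[0],p[1],0]
        pts=np.array([proj(n,v)[::-1] for v in q])
        cv2.fillConvexPoly(m,cv2.convexHull(((pts+.5)*S).round().astype(np.int32)),1)
    return cv2.resize(m.astype(np.float32),(sh[1],sh[0]),interpolation=cv2.INTER_AREA)
def fit(n,mask,boxes,p0):
    M=mask.astype(np.float32)
    f=lambda p:(lambda s:1-np.minimum(s,M).sum()/np.maximum(s,M).sum())(sil(n,boxes,p))
    best=None
    p=np.array(p0,float)
    for k in range(2):
        r=minimize(f,p,method='Nelder-Mead',options=dict(initial_simplex=np.vstack([p,p+[8,0,0],p+[0,8,0],p+[0,0,4]]),xatol=.1,fatol=1e-4)); p=r.x
    return r.x.round(1),round(r.fun,3)
def comp(m,seed):
    m=cv2.morphologyEx(m.astype(np.uint8),cv2.MORPH_CLOSE,np.ones((5,5)))
    l=cv2.connectedComponents(m)[1]; return l==l[seed]
BLOCK=[box(-32,32,-60,60,0,50)]
PLATE=[box(-70,70,-28,28,50,58)]
RACK=[box(0,252,-120,120,0,64),box(240,252,-120,120,0,80)]
E
python3 - <<'E'
from fit import *
for n,bs,ps,rs in(("top",(203,351),(185,155),(150,185)),("scene",(185,231),(332,346),(340,290))):
    im=cv2.imread(f"pics/{n}0.png"); hsv=cv2.cvtColor(im,cv2.COLOR_BGR2HSV)
    print(n,"block",fit(n,comp(hsv[...,2]<75,bs),BLOCK,[486,-310,8]))
    print(n,"plate",fit(n,comp((hsv[...,1]<50)&(hsv[...,2]>165),ps),PLATE,[545,230,0]))
    rm=comp(hsv[...,1]<85,rs); print(rm.sum())
    print(n,"rack",fit(n,rm,RACK,[465,150,0]))
    cv2.imwrite(f"pics/m{n}.png",rm*255)
print([onz("top",(217.7,187.3),0)],onz("scene",(302.3,347.1),0))
E
```

```text
top block (array([ 489.1, -313.4,    9.3]), np.float64(0.063))
top plate (array([547.7, 231.8,  -0.6]), np.float64(0.093))
8114Traceback (most recent call last):
  File "<stdin>", line 7, in <module>
  File "fit.py", line 18, in fit
    r=minimize(f,p,method='Nelder-Mead',options=dict(initial_simplex=np.vstack([p,p+[8,0,0],p+[0,8,0],p+[0,0,4]]),xatol=.1,fatol=1e-4)); p=r.x
    res = _minimize_neldermead(fun, x0, args, callback, bounds=bounds,
                               **options)
    fsim[j] = func(sim[j])
              ~~~~^^^^^^^^
    fx = function(np.copy(x), *(wrapper_args + args))
  File "fit.py", line 14, in <lambda>
    f=lambda p:(lambda s:1-np.minimum(s,M).sum()/np.maximum(s,M).sum())(sil(n,boxes,p))
                                                                        ~~~^^^^^^^^^^^
  File "fit.py", line 9, in sil
    pts=np.array([proj(n,v)[::-1] for v in q])
                  ~~~~^^^^^
  File "h.py", line 12, in proj
    c=camera_model(n); q=R.from_euler('xyz',c['attitude'],degrees=True).inv().apply(np.array(P)-c['position'])
ValueError: time passes only in moves, steps and waits
```

```bash
sed -i 's/^def ray/from functools import lru_cache\ncamera_model=lru_cache(None)(camera_model)\ndef ray/' h.py
python3 - <<'E'
from fit import *
for n,bs,ps,rs in(("top",(203,351),(185,155),(150,185)),("scene",(185,231),(332,346),(340,290))):
    im=cv2.imread(f"pics/{n}0.png"); hsv=cv2.cvtColor(im,cv2.COLOR_BGR2HSV)
    print(n,"block",fit(n,comp(hsv[...,2]<75,bs),BLOCK,[486,-310,8]))
    print(n,"plate",fit(n,comp((hsv[...,1]<50)&(hsv[...,2]>165),ps),PLATE,[545,230,0]))
    rm=comp(hsv[...,1]<85,rs); print(rm.sum())
    print(n,"rack",fit(n,rm,RACK,[465,150,0]))
print([onz("top",(217.7,187.3),0)],onz("scene",(302.3,347.1),0))
E
```

```text
top block (array([ 489.1, -313.4,    9.3]), np.float64(0.063))
top plate (array([547.7, 231.8,  -0.6]), np.float64(0.093))
8114
top rack (array([466.5, 155.3,  -0.7]), np.float64(0.028))
scene block (array([ 487.9, -322.1,    3.5]), np.float64(0.14))
scene plate (array([545.3, 234.2,  -1.8]), np.float64(0.501))
16041
scene rack (array([463.6, 154. ,  -0.8]), np.float64(0.035))
[array([460.97994611, 146.83229732,   0.        ])] [469.19026679 152.47753613   0.        ]
```

apply_moves:
  targets: "0 0 -0.04 -1.8 4.4 0 0; 0 0 -0.08 -3.6 8.9 0 0; 0 0 -0.12 -5.4 13.3 0 0; 0 0 -0.16 -7.2 17.8 0 0; 0 0 -0.208 -9 22.2 0 0"
  force: 30

```text
time: 1.0
tool_pos: [329.7, 447.8, 231.6]
tcp_rot: [180.0, -0.0, 89.4]
ft_force: [0.6, 0.2, 0.1]
finger_gap: 12.0
```

apply_moves:
  targets: "0 0 0 -2.7 3.9 0 0; 0 0 0 -5.5 7.9 0 0; 0 0 0 -8.2 11.8 0 0; 0 0 0 -11 15.7 0 0; 0 0 0 -13.7 19.7 0 0"

```text
time: 1.5
tool_pos: [524.9, 308.1, 231.6]
tcp_rot: [180.0, -0.0, 89.3]
ft_force: [1.3, 1.0, 0.0]
finger_gap: 0.1
```

apply_moves:
  targets: "0 0 0 -2.7 4 1 0; 0 0 0 -5.4 7.9 2 0; 0 0 0 -8.2 11.9 4 0; 0 0 0 -8.2 11.9 7 0; 0 0 0 -8.2 11.9 9 0"

```text
time: 2.0
tool_pos: [642.0, 223.9, 138.5]
tcp_rot: [-179.9, 0.0, 89.1]
ft_force: [0.8, 0.3, -1.2]
finger_gap: 0.1
```

apply_moves:
  targets: "0 0 0 0.5 0.2 2 0; 0 0 0 0.5 0.2 4 0; 0 0 0 0.5 0.2 5.5 0; 0 0 0 0.5 0.2 6 0; 0 0 0 0.5 0.2 6 0"

```text
time: 2.5
tool_pos: [642.9, 230.8, 80.5]
tcp_rot: [-179.9, 0.0, 89.3]
ft_force: [-0.1, 0.9, -0.2]
finger_gap: 0.3
```

```bash
python3 - <<'E'
from h import *
im=snapshot("scene")[:,:,::-1]; t=snapshot("top")[:,:,::-1]
a=cv2.resize(im[200:400,200:400],(400,400),interpolation=cv2.INTER_CUBIC)
b=cv2.resize(t[115:225,130:240],(400,400),interpolation=cv2.INTER_CUBIC)
cv2.imwrite("pics/c2.png",np.hstack([a,b])); s=sense(); print(s['tool_pos'],s['tcp_rot'],s['ft_force'])
E
```

```text
[644.16777672 231.13953037  82.49309789] [ 1.79914961e+02 -2.39569923e-02  8.92681711e+01] [ 0.13428491 -0.13912096  1.01072516]
```

View pics/c2.png

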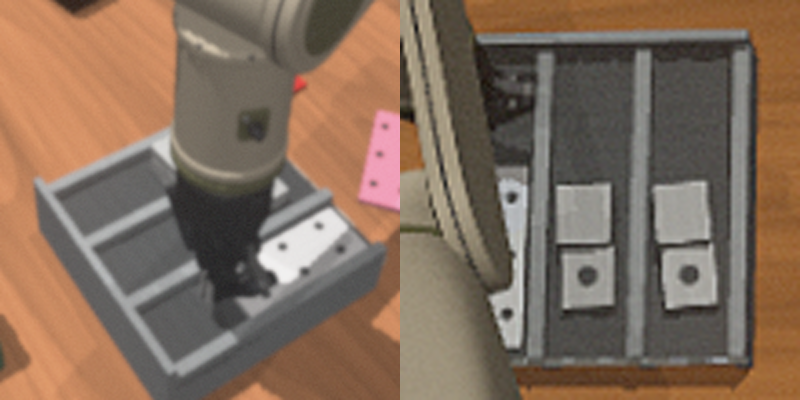

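The fingers are in the plate's bay behind its back end, at about (225,290) in the left half, and both jaws are untouched. Next I'll lower and push forward gently.

apply_moves:
  targets: "0 0 0 -0.2 0 1.2 0; 0 0 0 -0.2 0 2.2 0; 0 0 0 -0.2 0 2.8 0; 0 0 0 -0.2 -0.5 2.8 0; 0 0 0 -0.2 -1.2 2.8 0"

```text
time: 3.1
tool_pos: [630.9, 229.0, 52.8]
tcp_rot: [-180.0, 0.0, 89.3]
ft_force: [0.3, -0.5, -0.1]
finger_gap: 0.0
```

apply_moves:
  targets: "0 0 0 0 -1 0 0; 0 0 0 0 -1.9 0 0; 0 0 0 0 -2.8 0 0; 0 0 0 0 -3.6 0 0; 0 0 0 0 -4.2 0 0"

```text
time: 3.6
tool_pos: [589.1, 229.8, 53.7]
tcp_rot: [180.0, -0.0, 89.3]
ft_force: [0.9, 0.3, 0.1]
finger_gap: -0.0
```

```bash
python3 - <<'E'
from h import *
im=snapshot("scene")[:,:,::-1]; t=snapshot("top")[:,:,::-1]
cv2.imwrite("pics/s3.png",im);cv2.imwrite("pics/t3.png",t)
a=cv2.resize(im[240:400,240:400],(400,400),interpolation=cv2.INTER_CUBIC)
b=cv2.resize(t[145:245,130:230],(400,400),interpolation=cv2.INTER_CUBIC)
cv2.imwrite("pics/c3.png",np.hstack([a,b])); s=sense(); print(s['tool_pos'],s['tcp_rot'],s['ft_force'])
E
```

```text
[588.70489442 229.81075791  53.45856449] [-1.79983624e+02 -1.81711309e-03  8.92860234e+01] [0.2398669  0.01393866 0.00779032]
```

View pics/c3.png

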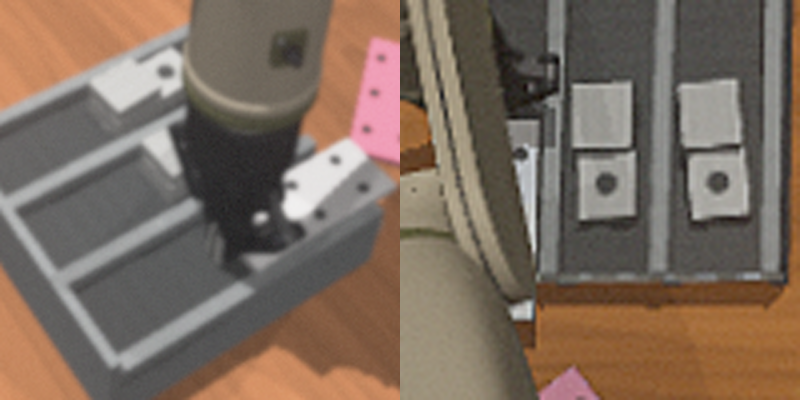

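The plate now overhangs: its front right corner shows at crop (534,318), which is top pixel (row 224.5, col 163.4).

```bash
python3 - <<'E'
from h import *
print(onz("top",(224.2,163.2),58),onz("top",(224.2,163.2),54), onz("top",(175.2,164),58))
t=cv2.imread("pics/t3.png"); print(t[170:180,160:163].mean((1,2)).round(),t[216:230,161].mean(1))
print(onz("scene",(240+185/2.5,240+395/2.5),58))
E
```

```text
[435.96644308 202.42901148  58.        ] [436.49216934 203.37502442  54.        ] [572.41265047 202.63894423  58.        ]
[ 28.  42.  55.  49.  44. 145. 133. 131. 129. 130.] [ 73.33333333  76.66666667  71.          60.         137.
 182.66666667 185.         187.         158.33333333  52.
  60.          67.66666667  64.          63.33333333]
[440.8421677  260.13632034  58.        ]
```

apply_moves:
  targets: "0 0 0 0 -0.5 0 0; 0 0 0 0 -1 0 0; 0 0 0 0 -1.5 0 0; 0 0 0 0 -2 0 0; 0 0 0 0 -2 0 0"

```text
time: 4.2
tool_pos: [568.7, 230.0, 53.1]
tcp_rot: [-180.0, 0.0, 89.3]
ft_force: [-0.7, -0.1, 0.4]
finger_gap: -0.5
```

apply_moves:
  targets: "0 0 0 0 0.7 0 0; 0 0 0 0 1.5 0 0; 0 0 0 0 1.5 -3 0; 0 0 0 0 1.5 -7 0; 0 0 0 0 1.5 -10 3"

```text
time: 4.7
tool_pos: [585.6, 229.7, 155.3]
tcp_rot: [179.9, -0.0, 89.2]
ft_force: [0.2, 0.6, 0.4]
finger_gap: 13.3
```

apply_moves:
  targets: "0 0 0 3.4 -3 -1 8.5; 0 0 0 6.8 -6 -1 8.5; 0 0 0 10.2 -9 -1 8.5; 0 0 0 13.6 -12 -1 8.5; 0 0 0 17 -15 -1 8.5"

```text
time: 5.2
tool_pos: [436.1, 402.9, 163.4]
tcp_rot: [180.0, -0.0, 89.2]
ft_force: [0.6, 0.9, 0.2]
finger_gap: 84.2
```

```bash
python3 - <<'E'
from fit import *
im=snapshot("scene")[:,:,::-1]; t=snapshot("top")[:,:,::-1]
cv2.imwrite("pics/s4.png",im);cv2.imwrite("pics/t4.png",t)
a=cv2.resize(im[240:400,240:400],(400,400),interpolation=cv2.INTER_CUBIC)
b=cv2.resize(t[145:245,120:220],(400,400),interpolation=cv2.INTER_CUBIC)
cv2.imwrite("pics/c4.png",np.hstack([a,b])); s=sense(); print(s['tool_pos'],s['tcp_rot'])
hsv=cv2.cvtColor(t,cv2.COLOR_BGR2HSV)
try: print(fit("top",comp((hsv[...,1]<50)&(hsv[...,2]>165),(205,155)),PLATE,[485,230,0]))
except Exception as e: print(e)
E
```

```text
[433.50251498 405.70098272 163.36573332] [-1.79921493e+02 -8.43531722e-02  8.95525351e+01]
(array([ 4.862e+02,  2.321e+02, -3.000e-01]), np.float64(0.088))
```

View pics/c4.png

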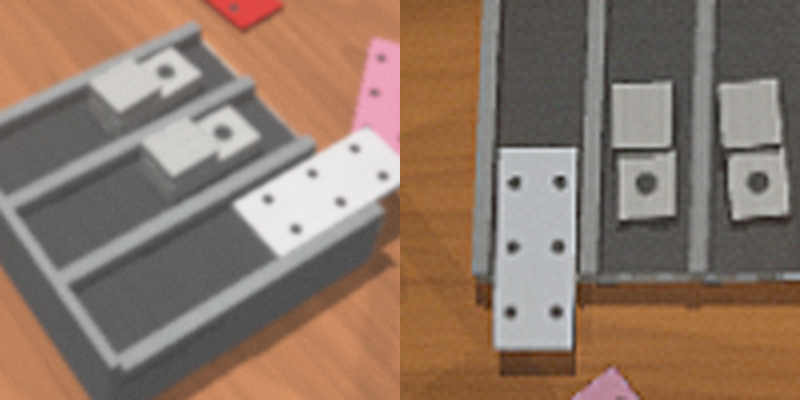

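The plate lies flat at about (486, 232), yaw -0.5°, overhanging about 50 mm. In the right half its front edge is at crop row 349 and the lip at row 276. The jaws are unmoved. Next I'll approach for the pinch.

apply_moves:
  targets: "0 0 0 -4.5 -0.1 0 8.5; 0 0 0 -9 -0.2 0 8.5; 0 0 0 -13.5 -0.3 0 8.5; 0 0 0 -17.2 -0.4 0 8.5; 0 0 0 -17.2 -0.4 0 8.5"

```text
time: 5.8
tool_pos: [431.2, 225.7, 163.3]
tcp_rot: [-180.0, 0.1, 89.0]
ft_force: [-0.0, 1.1, -0.5]
finger_gap: 85.0
```

apply_moves:
  targets: "0 0 0 0 0 2 8.5; 0 0 0 0 0 4 8.5; 0 0 0 0 0 5 8.5; 0 0 0 0 0 5 8.5; 0 0 0 0 0 5 8.5"

```text
time: 6.3
tool_pos: [430.9, 229.9, 113.7]
tcp_rot: [-180.0, -0.0, 89.3]
ft_force: [-0.1, -0.3, 0.7]
finger_gap: 85.3
```

```bash
python3 - <<'E'
from h import *
for i in range(4):
    snapshot("top"); s=sense(); print(s['tool_pos'].round(1),s['tcp_rot'].round(1),s['ft_force'].round(1))
E
```

```text
[431.2 230.1 114.2] [179.9  -0.   89.3] [-0.4  0.5  0.6]
[431.3 230.2 114.4] [179.9  -0.   89.3] [ 0.3 -0.3  0.3]
[431.3 230.1 114.5] [179.9  -0.   89.3] [ 0.1 -0.5  0.3]
[431.2 230.1 114.4] [179.9  -0.   89.3] [-0.  -0.6 -0.8]
```

apply_moves:
  targets: "0 0 0 0.2 0 2.5 8.5; 0 0 0 0.2 0 5 8.5; 0 0 0 0.2 0 7 8.5; 0 0 0 0.2 0 8.1 8.5; 0 0 0 0.2 0 8.1 8.5"

```text
time: 7.0
tool_pos: [429.5, 231.3, 31.1]
tcp_rot: [-179.9, 0.1, 89.3]
ft_force: [-0.1, 0.2, -0.3]
finger_gap: 84.6
```

apply_moves:
  targets: "0 0 0 0 0 0 7; 0 0 0 0 0 0 6.2; 0 0 0 0 0 0 5.4; 0 0 0 0 0 0 5; 0 0 0 0 0 0 4.5"
  force: 80

```text
time: 7.5
tool_pos: [431.6, 232.1, 33.7]
tcp_rot: [179.9, -0.1, 89.3]
ft_force: [-0.9, -0.7, 6.1]
finger_gap: 54.2
```

apply_moves:
  targets: "0 0 0 0 0 0 4.5; 0 0 0 0 0 0 4.5; 0 0 0 0 0 -0.3 4.5; 0 0 0 0 0 -0.6 4.5; 0 0 0 0 0 -1 4.5"

```text
time: 8.0
tool_pos: [430.0, 231.5, 42.2]
tcp_rot: [-179.9, 0.0, 89.3]
ft_force: [0.4, -0.3, -2.3]
finger_gap: 54.4
```

```bash
python3 - <<'E'
from h import *
im=snapshot("scene")[:,:,::-1]
cv2.imwrite("pics/c5.png",cv2.resize(im[200:400,230:430],(600,600),interpolation=cv2.INTER_CUBIC)); s=sense(); print(s['tool_pos'],s['tcp_rot'],s['ft_force'],s['finger_gap'])
E
```

```text
[430.55983115 231.73070814  42.99665248] [ 1.79995671e+02 -4.65447661e-03  8.92672147e+01] [ 0.54554833  0.11945248 -1.07095649] 54.35212694225019
```

View pics/c5.png

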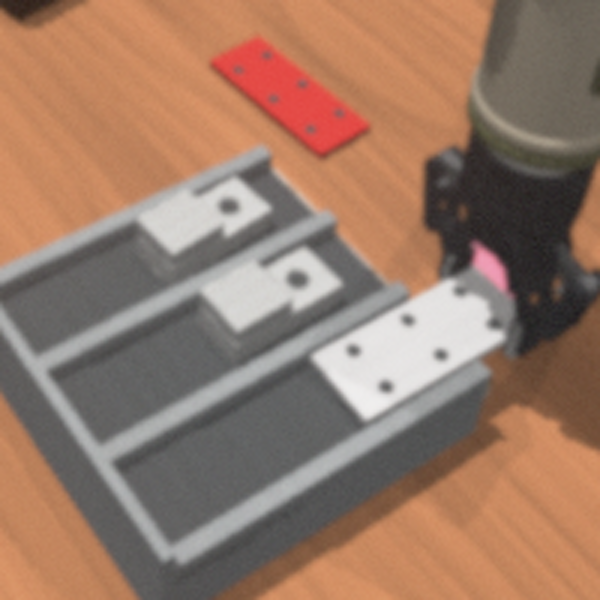

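The plate is held level and lifted free of the bay floor, with its end gripped near crop (490,290).

apply_moves:
  targets: "0 0 0 0 0 -1.5 4.5; 0 0 0 0 0 -4 4.5; 0 0 0 0 0 -7 4.5; 0 0 0 0 0 -9.5 4.5; 0 0 0 -1 0 -10.5 4.5"
  force: 100

```text
time: 8.55
tool_pos: [431.7, 222.6, 150.3]
tcp_rot: [179.8, -0.1, 89.3]
ft_force: [0.1, -0.2, -2.2]
finger_gap: 53.8
```

apply_moves:
  targets: "0 0 0 -2.5 0 0 4.5; 0 0 0 -6 0 0 4.5; 0 0 0 -9.5 0 0 4.5; 0 0 0 -13 0 0 4.5; 0 0 0 -16.5 0 0 4.5"

```text
time: 9.05
tool_pos: [427.2, 54.8, 146.2]
tcp_rot: [-179.9, 0.0, 89.3]
ft_force: [1.1, 0.4, -1.6]
finger_gap: 53.3
```

apply_moves:
  targets: "0 0 -0.03 -3.5 0 0 4.5; 0 0 -0.06 -7 0 0 4.5; 0 0 -0.09 -10.5 0 0 4.5; 0 0 -0.13 -14 0 0 4.5; 0 0 -0.17 -17.5 0 0 4.5"

```text
time: 9.55
tool_pos: [424.8, -120.0, 146.3]
tcp_rot: [-179.9, -0.0, 99.1]
ft_force: [1.0, -0.5, -1.4]
finger_gap: 53.9
```

apply_moves:
  targets: "0 0 0 -4 -0.5 0 4.5; 0 0 0 -8 -0.9 0 4.5; 0 0 0 -12 -1.4 0 4.5; 0 0 0 -15.5 -1.8 0 4.5; 0 0 0 -18.3 -2.1 0 4.5"

```text
time: 10.05
tool_pos: [432.5, -304.5, 146.1]
tcp_rot: [-179.9, -0.0, 98.9]
ft_force: [0.9, 0.7, -2.3]
finger_gap: 53.1
```

apply_moves:
  targets: "0 0 0 -1.2 -0.1 1 4.5; 0 0 0 -1.9 -0.2 2.5 4.5; 0 0 0 -1.9 -0.2 4 4.5; 0 0 0 -1.9 -0.2 5 4.5; 0 0 0 -1.9 -0.2 5 4.5"

```text
time: 10.55
tool_pos: [433.4, -319.2, 94.3]
tcp_rot: [-179.8, -0.2, 99.1]
ft_force: [-0.2, -0.7, -1.6]
finger_gap: 53.8
```

```bash
python3 - <<'E'
from h import *
im=snapshot("scene")[:,:,::-1]; t=snapshot("top")[:,:,::-1]
cv2.imwrite("pics/s6.png",im);cv2.imwrite("pics/t6.png",t)
a=cv2.resize(im[110:250,150:290],(400,400),interpolation=cv2.INTER_CUBIC)
b=cv2.resize(t[150:260,300:410],(400,400),interpolation=cv2.INTER_CUBIC)
cv2.imwrite("pics/c6.png",np.hstack([a,b])); s=sense(); print(s['tool_pos'],s['tcp_rot'],s['ft_force'],s['wrist_torque'],s['finger_gap'])
E
```

```text
[ 434.82439491 -320.46652405   96.88828796] [-1.79964965e+02 -4.87520601e-02  9.90634337e+01] [-0.04320777  0.31532594 -1.41327507] [-0.04513926  0.04755703  0.05264558] 53.84524361938802
```

View pics/c6.png

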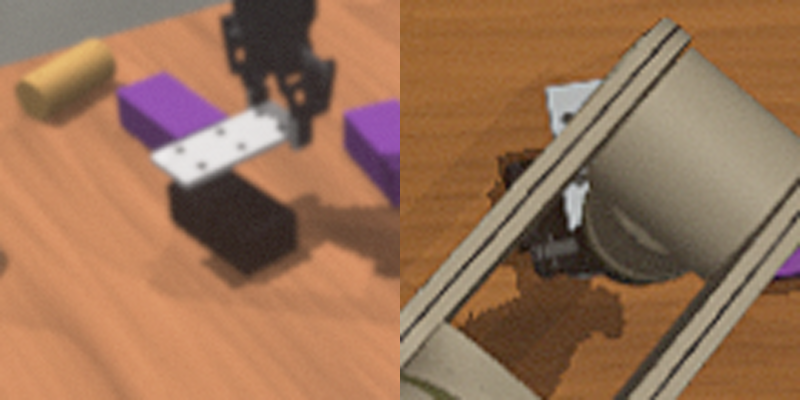

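The plate is held level above the black block: in the left half the plate is around (225,145) and the block around (235,215). I'll recheck the block fit at several thresholds and the held plate.

```bash
python3 - <<'E'
from fit import *
for n,bs in(("top",(203,351)),("scene",(185,231))):
    im=cv2.imread(f"pics/{n}0.png"); v=cv2.cvtColor(im,cv2.COLOR_BGR2HSV)[...,2]
    for th in(48,58,68,78): 
        m=v<th; m[bs]=1; m=comp(m,bs)
        print(n,th,m.sum(),fit(n,m,BLOCK,[486,-314,8]))
im=cv2.imread("pics/s6.png"); hsv=cv2.cvtColor(im,cv2.COLOR_BGR2HSV)
m=(hsv[...,1]<60)&(hsv[...,2]>120); m[160,230]=1; m=comp(m,(160,230)); print(m.sum(),fit("scene",m,[box(-70,70,-28,28,64+50,72+50)],[489,-312,9]))
E
```

```text
top 48 1 (array([ 498. , -325.8,   16. ]), np.float64(0.999))
top 58 862 (array([ 490. , -314. ,    9.5]), np.float64(0.261))
top 68 1087 (array([ 489.5, -312.9,    9.6]), np.float64(0.071))
top 78 1109 (array([ 489.4, -313.7,    8.9]), np.float64(0.055))
scene 48 1 (array([ 503.8, -361.1,  -23.5]), np.float64(0.999))
scene 58 955 (array([ 489.8, -318.6,   -1. ]), np.float64(0.217))
scene 68 1038 (array([ 488.9, -319.5,    2.7]), np.float64(0.162))
scene 78 1222 (array([ 488.8, -321.6,    5. ]), np.float64(0.197))
736 (array([ 492.9, -305.8,    8.5]), np.float64(0.107))
```

apply_moves:
  targets: "0 0 0 -0.3 0 1.5 4.5; 0 0 0 -0.3 0 3 4.5; 0 0 0 -0.3 0 4.5 4.5; 0 0 0 -0.3 0 5.5 4.5; 0 0 0 -0.3 0 5.9 4.5"

```text
time: 11.15
tool_pos: [434.3, -323.3, 36.0]
tcp_rot: [-179.9, -0.1, 99.0]
ft_force: [0.5, 0.7, -2.8]
finger_gap: 53.6
```

apply_moves:
  targets: "0 0 0 0 0 0.1 4.5; 0 0 0 0 0 0.2 4.5; 0 0 0 0 0 0.3 4.5; 0 0 0 0 0 0.4 4.5; 0 0 0 0 0 0.4 4.5"

```text
time: 11.65
tool_pos: [435.8, -324.7, 34.8]
tcp_rot: [180.0, 0.1, 99.0]
ft_force: [-0.3, -0.4, -0.6]
finger_gap: 53.8
```

```bash
python3 - <<'E'
from h import *
for i in range(3):
    t=snapshot("scene"); s=sense(); print(s['tool_pos'].round(1),s['tcp_rot'].round(1),s['ft_force'].round(1),s['wrist_torque'].round(2))
cv2.imwrite("pics/c7.png",cv2.resize(t[110:250,150:290,::-1],(560,560),interpolation=cv2.INTER_CUBIC))
E
```

```text
[ 435.8 -324.7   34.8] [1.8e+02 1.0e-01 9.9e+01] [-0.1 -0.6 -1.1] [-0.06 -0.04 -0.08]
[ 435.8 -324.7   34.8] [180.   0.  99.] [ 0.2 -0.9 -0.5] [-0.03  0.01 -0.07]
[ 435.8 -324.7   34.8] [180.   0.  99.] [ 0.4 -0.5 -1. ] [-0.06 -0.05 -0.13]
```

View pics/c7.png

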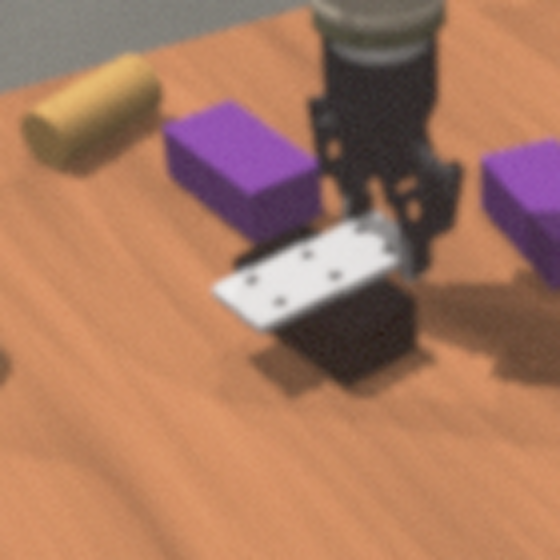

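The plate sits across the block with its ends over both long sides. It isn't loaded yet (Fz ≈ -1 N), so I'll creep lower.

apply_moves:
  targets: "0 0 0 0 0 0.05 4.5; 0 0 0 0 0 0.1 4.5; 0 0 0 0 0 0.15 4.5; 0 0 0 0 0 0.2 4.5; 0 0 0 0 0 0.2 4.5"

```text
time: 12.3
tool_pos: [435.7, -324.7, 33.9]
tcp_rot: [180.0, 0.0, 99.0]
ft_force: [-6.5, 3.9, 13.1]
finger_gap: 54.0
```

Contact (13 N up). Next I'll release, then lift away.

apply_moves:
  targets: "0 0 0 0 0 -0.05 5.2; 0 0 0 0 0 -0.05 5.7; 0 0 0 0 0 -0.05 6.2; 0 0 0 0 0 -0.05 7.2; 0 0 0 0 0 -0.05 8.5"
  force: 20

```text
time: 12.8
tool_pos: [435.3, -324.2, 32.5]
tcp_rot: [-180.0, -0.0, 99.0]
ft_force: [0.3, -0.6, 0.2]
finger_gap: 84.3
```

apply_moves:
  targets: "0 0 0 0 0 0 8.5; 0 0 0 0 0 -1 8.5; 0 0 0 0 0 -4 8.5; 0 0 0 0 0 -8 8.5; 0 0 0 0 0 -12 8.5"

```text
time: 13.3
tool_pos: [435.0, -324.0, 154.4]
tcp_rot: [-180.0, -0.0, 99.0]
ft_force: [-0.3, 0.1, 0.2]
finger_gap: 85.0
```

apply_moves:
  targets: "0 0 0 4 -1 -1 8.5; 0 0 0 8 -1 -1 8.5; 0 0 0 12 -1 -1 8.5; 0 0 0 16 -1 -1 8.5; 0 0 0 20 -1 -1 8.5"

```text
time: 13.8
tool_pos: [393.9, -127.1, 163.7]
tcp_rot: [179.9, 0.0, 99.0]
ft_force: [0.2, 0.5, 0.2]
finger_gap: 85.0
```

```bash
python3 - <<'E'
from fit import *
s=snapshot("scene")[:,:,::-1].copy(); t=snapshot("top")[:,:,::-1].copy()
hsv=cv2.cvtColor(t,cv2.COLOR_BGR2HSV); m=(hsv[...,1]<60)&(hsv[...,2]>150); m[203,351]=1
try: print(fit("top",comp(m,(203,351)),PLATE,[489,-315,9]))
except Exception as e: print(e)
a=cv2.resize(s[110:250,150:290],(400,400),interpolation=cv2.INTER_CUBIC)
b=cv2.resize(t[150:260,300:410],(400,400),interpolation=cv2.INTER_CUBIC)
cv2.imwrite("pics/c8.png",np.hstack([a,b])); q=sense(); print(q['time'],q['tool_pos'],q['ft_force'])
E
```

```text
(array([ 490.3, -316.9,    7.6]), np.float64(0.047))
13.9 [ 393.66492804 -124.81904379  163.32195412] [ 1.27856511 -0.34857982 -0.25011835]
```

View pics/c8.png

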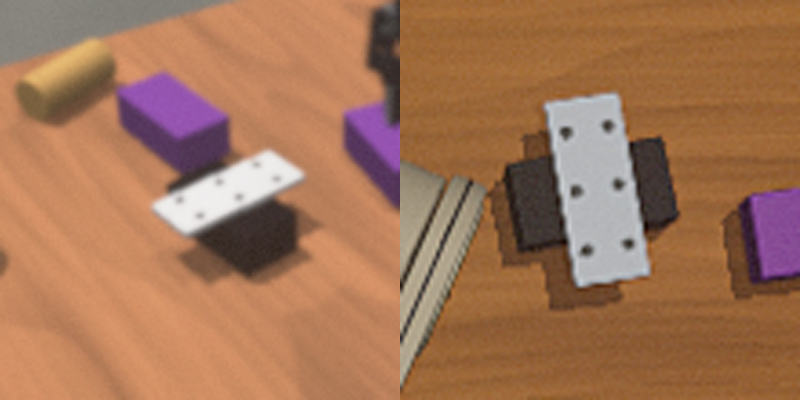

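The plate lies flat and crosswise on the black block. In the right half it is centred near (597,190), with roughly equal block showing left and right. It fits at (490.3, -316.9) and 7.6°, against the block at (489.4, -313.5) and about 9°. I'm handing in.

```bash
python3 -c "
from bench import *
print(hand_in())"
```

```text
the job is handed in; nothing more can be done
None
```

The plate is on the black granite block, flat and crosswise, and the job is handed in at about 14 s on the robot's clock; no verdict was reported.

**What I did:** I pushed the plate from behind with closed fingers to about 50 mm overhang and checked it lay flat. I then pinched the overhanging end, carried it over, lowered it until contact (13 N up), released it and moved the gripper clear.

**Last checks:**
- **Placement:** the top camera put the plate about 4 mm and 1.5° from the block's fitted centre and direction. In the scene view it looks flat.
- **Gripper:** it is well clear, with wrist force about zero.
- **Jaws:** they looked unmoved during and after the push and after the pinch. I did not view them again after carrying the plate away.

**Disagreement:** the scene camera's fit of the block was poor. It put the block 5–8 mm further to the right (-y) and turned 4–10° less than the top camera did. I trusted the top camera, shifted only 3 mm towards the scene camera's estimate, and the final top view bears that out.

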